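Show the sensor probe's end face to the inspection camera

ROBOT

A 7-joint arm with a two-finger parallel gripper is mounted at the origin on the work surface. World frame = base frame: x ahead of the robot, y to its left, z up, the work surface at z = 0. Lengths are in m, angles in rad, forces in N, time in s.
With the tool pointing down it reaches from about 0.35 to 0.9 m from the base axis. Payload 19.9 kg.
Tool frame: the origin (TCP) lies on the centre line of the jaws, within the pads' length; the fingertips stand 17 mm ahead of it and the grasp point (between the pads) lies 2 mm behind it; z points along the fingers, y is the direction in which the jaws open and shut (so a half turn about z gives the same grasp; the last joint's range is limited). The gripper opens to 94 mm and grips with 3 to 60 N. Pads are 16 mm wide; open, the fingers measure 119 mm over their backs; the gripper's body (75 mm by 177 mm) begins 78 mm behind the grasp point.
Start: joints at [-1.214, 0.417, -0.01, 1.614, 0.005, 1.111, -0.053], TCP at [0.242, 0.576, 0.222] pointing down, gripper open.
Joint ranges: [-2.81, 2.81], [-0.39, 2.02], [-1.27, 1.25], [0.06, 2.57], [-1.19, 4.33], [0.19, 2], [-2.82, 2.82]. Speed limits (rad/s): [1.89, 1.89, 2.39, 2.39, 3.01, 3.01, 3.01].

INTERFACE

Orientations are given as a 3x3 rotation matrix whose columns are the frame's x, y, z axes.
In Python, from plant import ctrl gives the robot as it stands.
- The arm moves only by the tool play_rows, never from a script. Its argument "series" is a list of rows, each an object with "translation": the shift along the tool's x, y, z in m, a list of three; "yaw": the turn about the tool's z in rad. A call has 1 to 12 rows; each row is the pose to reach, as a shift and turn from the pose commanded when the call began, along the tool's axes at that moment; what a row does not reach only later rows make up. A row lasts 1/8 s, in which the tool goes at most 62.5 mm and 10.7 degrees, less where a joint would pass 70% of its speed; a pose out of reach is approached as far as the arm can. A call with a gripper value outside its range is refused whole. "hand" is the finger opening in m, from 0 to 0.094, set as the call begins (left out, the last holds). The fingers move at their own pace and stop on an object; "newtons" is the grip in N (left out, the last holds). Time passes only in rows, so rows that repeat a pose let the fingers close. It gives the time, the measured TCP pose, the force and the opening at its end, in the units of the state.
- ctrl.state(): the state, without advancing time (a new reading comes with each control period).
- ctrl.camera(name): name is "scene" or "top" or "wrist"; returns the picture (480x640x3 uint8, red, green, blue); there is no depth.
- ctrl.camera_params(name): a dict with "K" (3x3 intrinsics, pixels), "R" (3x3) and "t" (3): a world point X has camera coordinates R X + t. Camera axes: x right, y down, z forward; pixel columns grow to the right and rows downward; lengths in m; the calibration is good to about 2 mm. A picture is of the moment at which its call begins: read the wrist's pose just before it. camera_params takes no time and is no camera call; for the wrist camera it gives the pose at the moment of the call.
- ctrl.close_job(): hands the job in, once; it reports no verdict.
The state is a dict: "clock": time; "joint_positions": joint angles; "qd": joint speeds; "joint_torque": joint torques, N m; "ee_pos": TCP position; "orientation": TCP orientation; "contact_force": force on the tool from outside, world axes, zero at the start; "torque": the same for the moment, N m; "opening": finger opening in m.
Only numpy, scipy, OpenCV 4.12 (cv2) and the standard library are available. Lean on these libraries where they do the work, as an engineer would, in place of code of your own. Each camera call takes 0.05 s, during which the arm holds its last target. There are 200 camera calls.

TASK

On this instrument bench, fold both flaps of the small carton right back, well past upright, so they stay open, then draw the round full-width sensor probe (not the square bar or the slim stepped rod) up out of its pocket. Tip it over so that its lower end, the nose, points straight at the middle of the sloping window of the inspection camera unit, square to the glass and about 3 cm away, and finish while still holding it there, raised and steady. Touch neither the camera unit nor its window, leave the other parts in their pockets and everything else on the bench where it is, and do not let go.

Things in the scene. Friction and masses are not known exactly. Their poses are not given: they have to be found in the camera images.
- carton: fixed open-topped cardboard carton, left or right on the bench (camera unit on the other side), 200 (x) x 190 (y) x 120 mm high, walls 4 mm; origin at the centre of its underside, z up. In it a grey insert, top 55 mm above the bench, with three 26 mm pockets at x -55, 0, +55, y 0, floors 15 mm up; probe, square bar and slim rod, all bare aluminium, stand in them in any order
- flap_l (a joint): angle (rad) of the flap hinged on the rim of the carton's +y wall (hinge line along the carton's x, at y +95, z 120 mm): 0 flat over the carton, 1.57 upright, 3.2 (stop) folded out level. Flap 194 mm along the hinge, 85 mm wide, 4 mm thick, 30 g; starts ajar at 0.75 to 1.05. Stiff crease: stays at any angle, yields to 0.025 Nm
- flap_r (a joint): the same for the -y wall's flap (hinge line at y -95, z 120 mm): 0 closed, 1.57 upright, 3.2 folded out level. The ajar free edges leave a slot at least 65 mm wide along the carton's middle and stand at least 57 mm above the rim: closed fingers fit in and can push each free edge outward, rising with it along its arc (a level push may bind)
- flap_l_edge (a point): middle of the free edge of flap_l
- flap_r_edge (a point): middle of the free edge of flap_r
- probe: sensor probe: round aluminium barrel, 24 mm diameter, 100 mm long, flat top, thin steel band at mid-length; lowest 11 mm narrows to a nose 18 mm wide. 0.06 to 0.13 kg. Origin at the centre of the nose's end face, z along the axis to the tail. Starts upright in a pocket, nose down, top 115 mm above the bench (5 mm below the carton rim), 60 mm of it above the insert
- probe_nose (a point): centre of the probe's nose end face (the probe's origin)
- probe_tail (a point): centre of the probe's flat tail face, 100 mm along its z from the nose
- reader: bench inspection camera unit, fixed to the bench, about 140 x 110 x 185 mm: a white box head tilted back on an aluminium foot. Origin on the bench, z up; the window's centre is at its x +80, y 0, z 150 mm; its window looks up and towards its -x, leaning 35 degrees from straight up, and the foot lies on its +x side
- window: the unit's sloping window: a square dark steel bezel of 84 mm with a round pale glass of 60 mm diameter in it, a dark lens ring at its centre, ringed by eight white dots. Origin at the centre of the glass surface, 150 mm above the bench; z is the outward normal, leaning 35 degrees from vertical; y level. The probe is shown with its z along this z
- square_bar: leave alone: aluminium bar in a pocket, 24 mm square above the insert, round below, 90 mm tall; origin at the centre of its lower end
- slim_rod: leave alone: stepped aluminium rod in a pocket, 24 mm diameter below and 12 mm above the insert, 92 mm tall; origin at the centre of its lower end
- driver: leave alone: screwdriver about 170 mm long lying along x near the bench's centre line
- offcut: leave alone: aluminium profile offcut 30 x 100 x 30 mm, on the robot's side of the carton and the unit; origin under its centre
- bracket: leave alone: aluminium angle bracket 60 x 40 x 55 mm, on the centre line at the far end of the gap between carton and unit; origin under its foot
- thumbwheel: leave alone: black plastic thumbwheel 40 mm diameter, 40 mm tall, near the centre line on the robot's side of the carton and the unit; origin under its centre
- screw_jar: leave alone: small clear jar 50 mm diameter, 60 mm tall, on the robot's side of the carton and the unit; origin under its centre
Things that resemble listed ones, but are neither listed nor needed, are in the scene too. What is shaped like the probe but orange or purple is not meant.

How it is judged:
On the way, in this order (a step that is already met when the one before it is completed fails the run):
1. both carton flaps are folded back past upright (beyond 1.8 rad), the probe still in its pocket (value of joint each of flap_l, flap_r above 1.8 rad and z of probe_nose in the frame of carton below 0.03 m), for 0.2 s.
2. the probe is held in the fingers with its nose drawn clear above the insert (over 80 mm above the carton's underside) (z of probe_nose in the frame of carton above 0.08 m and contact force between probe and the fingers above 0.5 N), for 0.1 s.
At the end, for the whole second after the job is handed in: Probe held still in the fingers, touching neither unit nor carton, nose 12-55 mm off the window, within 18 mm of its centre each way, over 120 mm up; axis within 0.2 rad of the window normal, tail outward; both flaps past 1.75 rad; bystanders within 25 mm of their starts (angle between the z axis of probe and the z axis of window, either way round below 0.2 rad and x of probe_nose in the frame of window between -0.018 and 0.018 m and y of probe_nose in the frame of window between -0.018 and 0.018 m and z of probe_nose in the frame of window between 0.012 and 0.055 m and z of probe_tail in the frame of window above 0.1 m and height (world z) of probe_nose above 0.12 m and contact force between probe and the fingers above 1 N and contact force between probe and reader below 0.1 N and contact force between probe and carton below 0.1 N and linear speed of probe below 0.03 m/s and angular speed of probe below 0.2 rad/s and value of joint each of flap_l, flap_r above 1.75 rad and distance of each of driver, offcut, bracket, thumbwheel, screw_jar, square_bar, slim_rod from where it was at the start of the episode below 0.025 m); the arm keeps its last pose, push and grip.
It fails at once if the inspection camera unit or its window is touched (over 0.5 N) (contact force between reader and anything else above 0.5 N).
It fails at once if a bystander is moved by more than 30 mm (distance of any of driver, offcut, bracket, thumbwheel, screw_jar, square_bar, slim_rod from where it was at the start of the episode above 0.03 m).
It also fails if it takes over 61 s, if anything falls off the work surface, if the arm or the gripper's body presses on something with over 40 N, if the wrist force passes 120 N, or if a joint passes its speed limit or range.

## Working session

There is one attempt and no reset: what is moved stays moved. The work goes in short steps, Python scripts to look and compute and a tool call to move; the robot and the scene stay as the last step left them, time stands still between calls to the robot, and variables do not carry over. Pictures are saved under pics/ and viewed, about 8 in all and at most 12, crops included, and the job is handed in when it is done.

Besides the shell and the picture viewer there is one more tool, called as name([rows], argument=value, ...), one row to a line, values as JSON. play_rows: Moves the arm, as the interface text tells. Its arguments: {"type":"object","properties":{"series":{"type":"array","items":{"type":"object","properties":{"translation":{"type":"array","items":{"type":"number"}},"yaw":{"type":"number"}}}},"hand":{"type":"number"},"newtons":{"type":"number"}},"required":["series"]}

```bash
mkdir -p pics; ls
cat > h.py <<'E'
import numpy as np, cv2
from plant import ctrl
def snap(name,fn=None):
    im=ctrl.camera(name)
    if fn: cv2.imwrite('pics/'+fn,cv2.cvtColor(im,cv2.COLOR_RGB2BGR))
    return im
def ray(P,u,v):
    d=P['R'].T@np.linalg.inv(P['K'])@np.array([u,v,1.]); c=-P['R'].T@P['t']; return c,d/np.linalg.norm(d)
def onz(P,u,v,z):
    c,d=ray(P,u,v); return c+d*(z-c[2])/d[2]
def proj(P,X):
    p=P['K']@(P['R']@np.asarray(X,float)+P['t']); return p[:2]/p[2]
def tri(obs):
    A=np.zeros((3,3));b=np.zeros(3)
    for P,u,v in obs:
        c,d=ray(P,u,v);M=np.eye(3)-np.outer(d,d);A+=M;b+=M@c
    return np.linalg.solve(A,b)
E
python3 - <<'E'
from h import *
np.set_printoptions(precision=4,suppress=True)
s=ctrl.state(); print(s)
for n in ['top','scene']:
    snap(n,n+'0.png'); P=ctrl.camera_params(n); print(n,P)
E
```

```text
pics
{'clock': 0.0, 'joint_positions': array([-1.2145,  0.4179, -0.0103,  1.6142,  0.0047,  1.1107, -0.053 ]), 'qd': array([ 0.0001, -0.0013,  0.0006,  0.0023, -0.0016,  0.0013, -0.0024]), 'joint_torque': array([ -0.0006, -85.1265,   0.6383, -42.5982,  -0.0487,   0.0189,
         0.0002]), 'ee_pos': array([0.242 , 0.5759, 0.2219]), 'orientation': array([[-0.9219,  0.3874, -0.0004],
       [ 0.3874,  0.9219, -0.0011],
       [-0.0001, -0.0012, -1.    ]]), 'contact_force': array([-0.3656, -0.7684, -0.8611]), 'torque': array([-0.0344,  0.0234,  0.0165]), 'opening': 0.09390778647349063}
top {'K': array([[469.8389,   0.    , 324.7657],
       [  0.    , 469.8389, 243.7343],
       [  0.    ,   0.    ,   1.    ]]), 'R': array([[-0.0949, -0.9955, -0.0046],
       [-0.9748,  0.0939, -0.2024],
       [ 0.202 , -0.0148, -0.9793]]), 't': array([0.0509, 0.5684, 0.7238])}
scene {'K': array([[617.6227,   0.    , 321.5378],
       [  0.    , 617.6227, 242.2191],
       [  0.    ,   0.    ,   1.    ]]), 'R': array([[-0.0865,  0.9961, -0.0168],
       [ 0.7654,  0.0557, -0.6412],
       [-0.6378, -0.0683, -0.7672]]), 't': array([ 0.0541, -0.3619,  1.5941])}
```

View pics/top0.png

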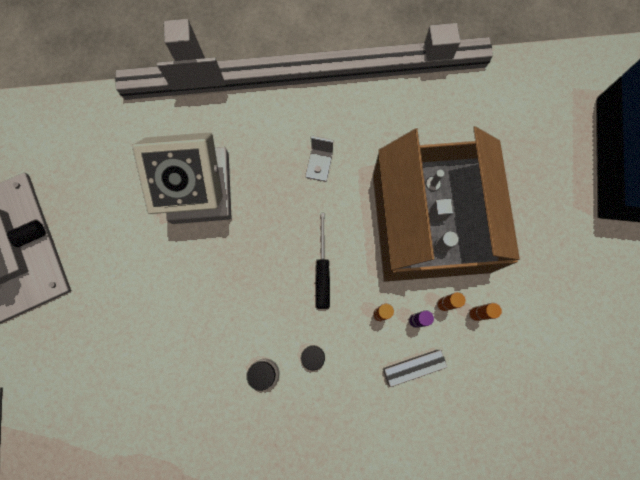

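View pics/scene0.png

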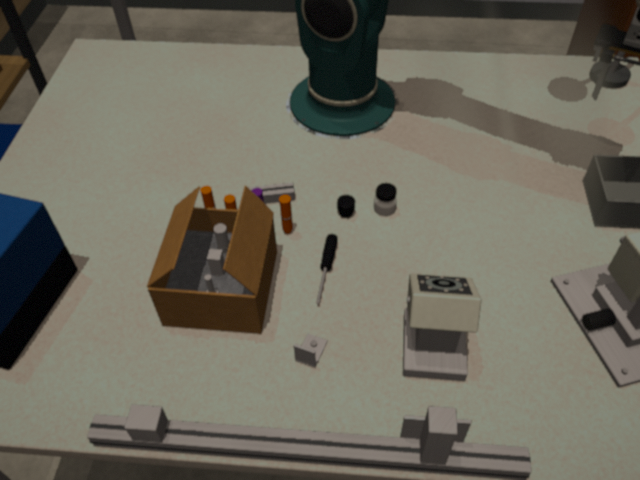

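Run:
```python
from h import *
a=cv2.imread('pics/top0.png')
c=cv2.resize(a[120:285,370:525],None,fx=3.4,fy=3.4,interpolation=cv2.INTER_CUBIC)
w=cv2.resize(a[120:230,125:240],None,fx=2.3,fy=2.3,interpolation=cv2.INTER_CUBIC)
o=np.zeros((max(c.shape[0],w.shape[0]),c.shape[1]+w.shape[1],3),np.uint8)
o[:c.shape[0],:c.shape[1]]=c;o[:w.shape[0],c.shape[1]:]=w
cv2.imwrite('pics/crop.png',cv2.convertScaleAbs(o,alpha=1.4)); print(o.shape,c.shape)
P=ctrl.camera_params('top');S=ctrl.camera_params('scene')
for n,p,z in [('probe',(450,239),.115),('sq',(445,206),.105),('slim',(440,174),.107),('win',(175,178),.15)]: print(n,onz(P,*p,z))
print('cam',-P['R'].T@P['t'],-S['R'].T@S['t'])
print('win tri',tri([(P,175,178),(S,444,283)]))
```

```text
(561, 791, 3) (561, 527, 3)
probe [ 0.54788915 -0.19569272  0.115     ]
sq [ 0.60363904 -0.1986382   0.105     ]
slim [ 0.65673849 -0.19789447  0.107     ]
win [0.67443277 0.213466   0.15      ]
cam [0.41274456 0.00798555 0.82410944] [1.29828757 0.07515481 0.99181306]
win tri [0.67370471 0.21267899 0.15188829]
```

View pics/crop.png

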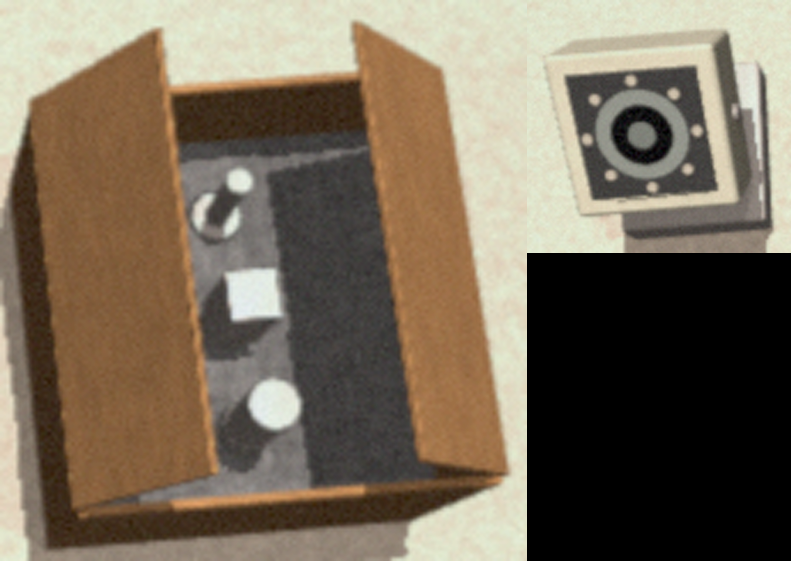

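```bash
cat > pn.py <<'E'
from h import *
def poses(P,px,half=.042):
    o=np.array([[-half,half,0],[half,half,0],[half,-half,0],[-half,-half,0]])
    n,rv,tv,er=cv2.solvePnPGeneric(o,np.array(px,float).reshape(-1,1,2),P['K'],None,flags=cv2.SOLVEPNP_IPPE)
    for r,t,e in zip(rv,tv,er):
        R=P['R'].T@cv2.Rodrigues(r)[0]; c=P['R'].T@(t.ravel()-P['t'])
        print('c',c.round(4),'normal',R[:,2].round(3),'tilt',np.degrees(np.arccos(R[2,2])).round(1),'az',np.degrees(np.arctan2(R[1,2],R[0,2])).round(1),'err',e)
        print('  edges z',R[2,:2].round(3), 'xaz',np.degrees(np.arctan2(R[1,0],R[0,0])).round(1))
E
python3 - <<'E'
from pn import *
P=ctrl.camera_params('top');S=ctrl.camera_params('scene')
px=[(125+(x-527)/2.3,120+y/2.3) for x,y in [(564,76),(703,66),(720,191),(593,202)]]
poses(P,px)
a=cv2.imread('pics/scene0.png')
o=cv2.resize(a[260:390,385:495],None,fx=4.5,fy=4.5,interpolation=cv2.INTER_CUBIC)
cv2.imwrite('pics/crop2.png',cv2.convertScaleAbs(o,alpha=1.3)); print(o.shape)
# carton rim near edge
A=onz(P,393.5,270.6,.12);B=onz(P,517.5,261.3,.12);print(A,B,np.linalg.norm(A-B),np.degrees(np.arctan2(*(A-B)[:2])))
E
```

```text
c [0.6687 0.2078 0.1609] normal [-0.594 -0.08   0.801] tilt 36.8 az -172.4 err [0.38728193]
  edges z [-0.085  0.593] xaz -88.9
c [0.6695 0.2067 0.1622] normal [-0.06  -0.432  0.9  ] tilt 25.9 az -98.0 err [1.03572002]
  edges z [-0.42   0.118] xaz -80.6
(585, 495, 3)
[ 0.50671718 -0.10209884  0.12      ] [ 0.50288364 -0.29083058  0.12      ] 0.18877067624764238 1.1636393985278812
```

View pics/crop2.png

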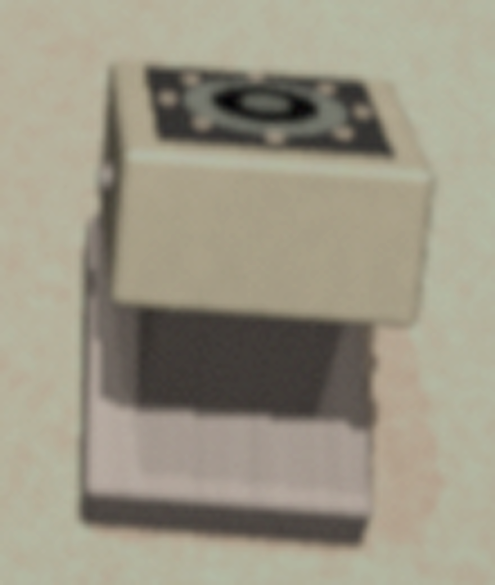

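Run:
```python
from pn import *
P=ctrl.camera_params('top');S=ctrl.camera_params('scene')
T=[(125+(x-527)/2.3,120+y/2.3) for x,y in [(720,191),(593,202),(564,76),(703,66)]] # (-x,-y),(-x,+y),(+x,+y),(+x,-y)
Q=[(385+x/4.5,260+y/4.5) for x,y in [(147,67),(360,80),(394,157),(160,142)]]
X=np.array([tri([(P,*t),(S,*q)]) for t,q in zip(T,Q)]);print(X.round(4))
c=X.mean(0);u=(X[1]+X[2]-X[0]-X[3])/2;v=(X[2]+X[3]-X[0]-X[1])/2
n=np.cross(v,u);n/=np.linalg.norm(n);print('c',c,np.linalg.norm(u),np.linalg.norm(v),n,np.degrees(np.arccos(abs(n[2]))),'level az',np.degrees(np.arctan2(u[1],u[0])),u[2])
for z,a,b in [(.0,(85,522),(362,543)),(.175,(120,150),(432,178))]:
    A=onz(S,385+a[0]/4.5,260+a[1]/4.5,z);B=onz(S,385+b[0]/4.5,260+b[1]/4.5,z);print(A,B,np.linalg.norm(A-B),np.degrees(np.arctan2(*(B-A)[[1,0]])))
A=onz(P,*T[0],.126);B=onz(P,*T[1],.126);print('low edge',np.linalg.norm(A-B),np.degrees(np.arctan2(*(B-A)[[1,0]])),(A+B)/2)
A=onz(P,*T[3],.174);B=onz(P,*T[2],.174);print('hi edge',np.linalg.norm(A-B),np.degrees(np.arctan2(*(B-A)[[1,0]])),(A+B)/2)
```

```text
[[0.6386 0.1712 0.1235]
 [0.639  0.2546 0.1244]
 [0.7093 0.2545 0.1727]
 [0.7083 0.1688 0.1707]]
c [0.67381445 0.21227493 0.1478209 ] 0.08458001472953249 0.08478389903155203 [-0.56409942 -0.00958329  0.82565126] 34.34542493423173 level az 89.56373975716194 0.0014214791947404631
[0.77030937 0.15878045 0.        ] [0.77099217 0.26627315 0.        ] 0.10749486437637606 89.63605980198255
[0.7154324  0.15624758 0.175     ] [0.71931656 0.26589213 0.175     ] 0.10971331824463196 87.971143735189
low edge 0.08532570203908094 89.6385736446682 [0.63814279 0.21239884 0.126     ]
hi edge 0.08911120047675052 88.83838384258804 [0.70781011 0.2102679  0.174     ]
```

play_rows([
  {"translation": [-0.045, -0.041, -0.02], "yaw": -0.05},
  {"translation": [-0.09, -0.082, -0.04], "yaw": -0.1},
  {"translation": [-0.135, -0.123, -0.06], "yaw": -0.15},
  {"translation": [-0.181, -0.164, -0.078], "yaw": -0.2},
  {"translation": [-0.226, -0.205, -0.078], "yaw": -0.25},
  {"translation": [-0.271, -0.246, -0.078], "yaw": -0.3},
  {"translation": [-0.316, -0.287, -0.078], "yaw": -0.35},
  {"translation": [-0.361, -0.327, -0.078], "yaw": -0.377},
  {"translation": [-0.406, -0.368, -0.078], "yaw": -0.377},
  {"translation": [-0.451, -0.409, -0.078], "yaw": -0.377},
  {"translation": [-0.542, -0.491, -0.078], "yaw": -0.377},
  {"translation": [-0.632, -0.573, -0.078], "yaw": -0.377},
], hand=0, newtons=20)

```text
clock: 1.6
ee_pos: [0.5529, -0.0906, 0.3005]
orientation: [[-1.0, 0.02, 0.0], [0.02, 1.0, -0.0], [-0.0, 0.0, -1.0]]
contact_force: [1.0, 1.2, 0.0]
opening: 0.0002
```

play_rows([
  {"translation": [-0.026, -0.05, 0]},
  {"translation": [-0.052, -0.105, 0]},
  {"translation": [-0.052, -0.105, 0]},
  {"translation": [-0.052, -0.105, 0.0]},
])

```text
invalid input at $.series[0]: expected keys translation, yaw
```

Run:
```python
from h import *
P=ctrl.camera_params('wrist'); im=snap('wrist','w1.png'); print(P['K'][0,0],-P['R'].T@P['t'],P['R'])
# flap edges from top0: intersect ray plane x~ with hinge circle (yc circle)
T=ctrl.camera_params('top')
for px,sg in [((425.4,194.1),1),((483.9,191.3),-1)]:
    for th in np.arange(.7,1.15,.05):
        z=.12+.085*np.sin(th); X=onz(T,*px,z); print(sg,round(th,2),((X[1]+.197)*sg-(.095-.085*np.cos(th))).round(4),end=' | ')
    print()
```

```text
365.15151220321025 [ 0.47708134 -0.08957545  0.46306261] [[ 0.02013052  0.99979678  0.00107514]
 [ 0.96554997 -0.01972     0.25946941]
 [ 0.25943788 -0.00418515 -0.96575073]]
1 0.7 0.0139 | 1 0.75 0.0119 | 1 0.8 0.0096 | 1 0.85 0.0072 | 1 0.9 0.0047 | 1 0.95 0.0019 | 1 1.0 -0.001 | 1 1.05 -0.0041 | 1 1.1 -0.0074 | 
-1 0.7 0.0106 | -1 0.75 0.0066 | -1 0.8 0.0025 | -1 0.85 -0.0017 | -1 0.9 -0.006 | -1 0.95 -0.0104 | -1 1.0 -0.0148 | -1 1.05 -0.0193 | -1 1.1 -0.0238 |
```

View pics/w1.png

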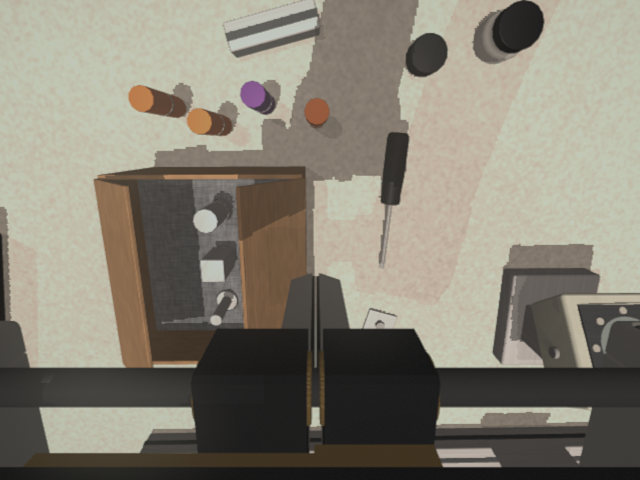

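play_rows([
  {"translation": [-0.026, -0.05, 0], "yaw": 0},
  {"translation": [-0.052, -0.101, 0], "yaw": 0},
  {"translation": [-0.052, -0.101, 0], "yaw": 0},
  {"translation": [-0.052, -0.101, 0.05], "yaw": 0},
  {"translation": [-0.052, -0.101, 0.1], "yaw": 0},
  {"translation": [-0.052, -0.101, 0.12], "yaw": 0},
  {"translation": [-0.052, -0.101, 0.12], "yaw": 0},
])

```text
clock: 2.52
ee_pos: [0.6021, -0.1905, 0.1803]
orientation: [[-1.0, 0.02, -0.001], [0.02, 1.0, 0.0], [0.001, 0.0, -1.0]]
contact_force: [-0.1, -1.2, 0.5]
opening: 0.0001
```

Run:
```python
from h import *
P=ctrl.camera_params('wrist'); im=cv2.imread('pics/w1.png')
print('note w1 params same pose: recomputed at capture below')
```

```text
note w1 params same pose: recomputed at capture below
```

play_rows([
  {"translation": [0, 0.026, 0], "yaw": 0},
  {"translation": [0, 0.041, -0.004], "yaw": 0},
  {"translation": [0, 0.056, -0.009], "yaw": 0},
  {"translation": [0, 0.071, -0.014], "yaw": 0},
  {"translation": [0, 0.084, -0.019], "yaw": 0},
  {"translation": [0, 0.096, -0.019], "yaw": 0},
  {"translation": [0, 0.109, -0.017], "yaw": 0},
  {"translation": [0, 0.121, -0.009], "yaw": 0},
  {"translation": [0, 0.13, 0], "yaw": 0},
  {"translation": [0, 0.137, 0.011], "yaw": 0},
  {"translation": [0, 0.141, 0.02], "yaw": 0},
  {"translation": [0, 0.141, 0.02], "yaw": 0},
])

```text
clock: 4.03
ee_pos: [0.6049, -0.0498, 0.1596]
orientation: [[-1.0, 0.021, -0.001], [0.021, 1.0, -0.0], [0.001, -0.0, -1.0]]
contact_force: [0.1, -1.2, 0.2]
opening: 0.0008
```

play_rows([
  {"translation": [0, -0.02, -0.02], "yaw": 0},
  {"translation": [0, -0.08, -0.02], "yaw": 0},
  {"translation": [0, -0.13, -0.02], "yaw": 0},
  {"translation": [0, -0.155, -0.02], "yaw": 0},
  {"translation": [0, -0.175, -0.02], "yaw": 0},
  {"translation": [0, -0.19, -0.024], "yaw": 0},
  {"translation": [0, -0.205, -0.029], "yaw": 0},
  {"translation": [0, -0.22, -0.035], "yaw": 0},
  {"translation": [0, -0.235, -0.039], "yaw": 0},
  {"translation": [0, -0.25, -0.039], "yaw": 0},
  {"translation": [0, -0.263, -0.037], "yaw": 0},
  {"translation": [0, -0.275, -0.029], "yaw": 0},
])

```text
clock: 5.52
ee_pos: [0.5996, -0.3258, 0.1892]
orientation: [[-1.0, 0.021, 0.0], [0.021, 1.0, -0.0], [-0.0, -0.0, -1.0]]
contact_force: [0.5, -0.2, -0.0]
opening: 0.0005
```

play_rows([
  {"translation": [0, -0.009, 0.009], "yaw": 0},
  {"translation": [0, -0.016, 0.02], "yaw": 0},
  {"translation": [0, -0.02, 0.029], "yaw": 0},
  {"translation": [0, -0.02, 0.029], "yaw": 0},
  {"translation": [0, 0, -0.01], "yaw": 0},
  {"translation": [0.03, 0.05, -0.06], "yaw": 0},
  {"translation": [0.06, 0.1, -0.09], "yaw": 0},
  {"translation": [0.08, 0.14, -0.09], "yaw": 0},
  {"translation": [0.08, 0.14, -0.09], "yaw": 0},
  {"translation": [0.08, 0.14, -0.09], "yaw": 0},
], hand=0)

```text
clock: 6.78
ee_pos: [0.5228, -0.1833, 0.28]
orientation: [[-1.0, 0.02, 0.001], [0.02, 1.0, -0.0], [-0.001, -0.0, -1.0]]
contact_force: [-0.4, 1.1, 0.3]
opening: 0.0005
```

Run:
```python
from h import *
np.set_printoptions(precision=4,suppress=True)
s=ctrl.state();print(s['clock'],s['ee_pos'])
P=ctrl.camera_params('wrist');w=snap('wrist');t=snap('top');np.savez('w2.npz',**P)
o=np.hstack([w[:,:,::-1],t[100:300,340:560,::-1].repeat(2,0).repeat(2,1)[:480] if 0 else cv2.resize(t[100:300,340:560,::-1],(528,480))])
o=cv2.resize(o,(800,int(480*800/o.shape[1])));cv2.imwrite('pics/w2.png',o);cv2.imwrite('pics/w2full.png',w[:,:,::-1]);cv2.imwrite('pics/t2full.png',t[:,:,::-1])
g=cv2.cvtColor(w,cv2.COLOR_RGB2GRAY)
p=proj(P,[.548,-.196,.115]);print(p)
```

```text
6.775 [ 0.5228 -0.1833  0.28  ]
[302.3466 253.8585]
```

View pics/w2.png

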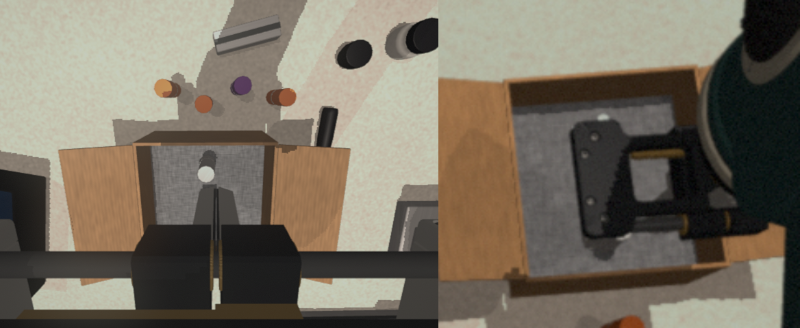

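play_rows([
  {"translation": [-0.012, -0.006, 0], "yaw": 0},
  {"translation": [-0.025, -0.012, 0.02], "yaw": 0},
  {"translation": [-0.025, -0.012, 0.06], "yaw": 0},
  {"translation": [-0.025, -0.012, 0.1], "yaw": 0},
  {"translation": [-0.025, -0.012, 0.13], "yaw": 0},
  {"translation": [-0.025, -0.012, 0.16], "yaw": 0},
  {"translation": [-0.025, -0.012, 0.18], "yaw": 0},
  {"translation": [-0.025, -0.012, 0.187], "yaw": 0},
  {"translation": [-0.025, -0.012, 0.187], "yaw": 0},
], hand=0.06)

```text
clock: 8.0
ee_pos: [0.5475, -0.1961, 0.0926]
orientation: [[-1.0, 0.021, 0.0], [0.021, 1.0, -0.0], [-0.0, -0.0, -1.0]]
contact_force: [-0.3, 0.5, 1.2]
opening: 0.0602
```

play_rows([
  {"translation": [0, 0, 0], "yaw": 0},
  {"translation": [0, 0, 0], "yaw": 0},
  {"translation": [0, 0, 0], "yaw": 0},
  {"translation": [0, 0, 0], "yaw": 0},
  {"translation": [0, 0, 0], "yaw": 0},
  {"translation": [0, 0, 0], "yaw": 0},
], hand=0.0, newtons=15)

```text
clock: 8.75
ee_pos: [0.5473, -0.196, 0.0926]
orientation: [[-1.0, 0.021, 0.0], [0.021, 1.0, -0.0], [-0.0, -0.0, -1.0]]
contact_force: [0.5, -2.1, 1.7]
opening: 0.0236
```

play_rows([
  {"translation": [0, 0, -0.01], "yaw": 0},
  {"translation": [0, 0, -0.025], "yaw": 0},
  {"translation": [0, 0, -0.045], "yaw": 0},
  {"translation": [0, 0, -0.065], "yaw": 0},
  {"translation": [0, 0, -0.075], "yaw": 0},
  {"translation": [0, 0, -0.075], "yaw": 0},
  {"translation": [0, 0, -0.075], "yaw": 0},
])

```text
clock: 9.62
ee_pos: [0.5469, -0.1955, 0.167]
orientation: [[-1.0, 0.021, -0.001], [0.021, 1.0, 0.0], [0.001, 0.0, -1.0]]
contact_force: [1.2, -0.7, -1.6]
opening: 0.0239
```

play_rows([
  {"translation": [0.01, 0, 0], "yaw": 0},
  {"translation": [0.02, 0, 0], "yaw": 0},
  {"translation": [0.028, 0, 0], "yaw": 0},
  {"translation": [0.034, 0, 0], "yaw": 0},
  {"translation": [0.039, 0, 0], "yaw": 0},
  {"translation": [0.044, 0, 0], "yaw": 0},
  {"translation": [0.049, 0, 0], "yaw": 0},
  {"translation": [0.054, 0, 0], "yaw": 0},
  {"translation": [0.059, 0, 0], "yaw": 0},
  {"translation": [0.063, 0, 0], "yaw": 0},
  {"translation": [0.066, 0, 0], "yaw": 0},
  {"translation": [0.066, 0, 0], "yaw": 0},
], newtons=5)

```text
clock: 11.12
ee_pos: [0.4811, -0.1943, 0.1675]
orientation: [[-1.0, 0.021, -0.0], [0.021, 1.0, 0.0], [0.0, 0.0, -1.0]]
contact_force: [-0.5, 0.2, 0.1]
opening: 0.0236
```

Run:
```python
from h import *
s=ctrl.state();print(s['clock'],s['ee_pos'],s['contact_force'],s['opening'])
w=snap('wrist');t=snap('top');c=snap('scene')
cv2.imwrite('pics/w3f.png',w[:,:,::-1]);cv2.imwrite('pics/c3f.png',c[:,:,::-1])
o=np.hstack([cv2.resize(w[150:480,150:500,::-1],(400,400)),cv2.resize(c[150:330,120:300,::-1],(400,400))]);cv2.imwrite('pics/o3.png',o)
```

```text
11.125 [ 0.48108621 -0.19434133  0.16751846] [-0.54293921  0.22203844  0.05225743] 0.023553810752607065
```

View pics/o3.png

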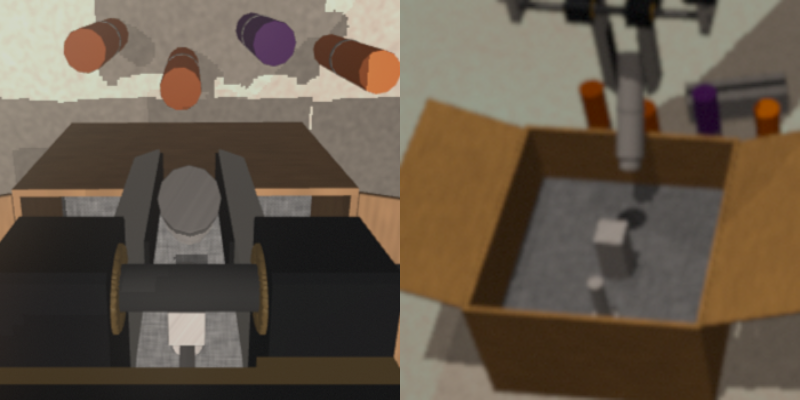

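Run:
```python
from h import *
W=ctrl.camera_params('wrist');S=ctrl.camera_params('scene')
w=cv2.imread('pics/w3f.png')
g=np.array([.481,-.1943,.1695])
for th in range(28,50,4):
    a=np.radians(th);d=np.array([-np.sin(a),0,np.cos(a)])
    print(th,'tail wrist',proj(W,g+.02*d).round(1),'nose scene',proj(S,g-.08*d).round(1),'tail scene',proj(S,g+.02*d).round(1))
roi=cv2.cvtColor(w[270:370,260:375],cv2.COLOR_BGR2GRAY)
cir=cv2.HoughCircles(cv2.medianBlur(roi,3),cv2.HOUGH_GRADIENT,1,50,param1=60,param2=12,minRadius=20,maxRadius=36)
print(cir+np.array([260,270,0]) if cir is not None else None)
```

```text
28 tail wrist [315.8 303.4] nose scene [225.9 222.1] tail scene [224.1 172.2]
32 tail wrist [315.7 300.1] nose scene [225.2 223. ] tail scene [224.3 172.1]
36 tail wrist [315.6 296.8] nose scene [224.5 223.7] tail scene [224.5 171.9]
40 tail wrist [315.6 293.6] nose scene [223.9 224.2] tail scene [224.6 171.9]
44 tail wrist [315.5 290.5] nose scene [223.2 224.5] tail scene [224.8 171.9]
48 tail wrist [315.5 287.5] nose scene [222.5 224.6] tail scene [225.  171.9]
[[[314.5        313.5         26.60000038]]]
```

play_rows([
  {"translation": [0, 0, 0], "yaw": 0},
  {"translation": [0, 0, 0], "yaw": 0},
  {"translation": [0, 0, -0.01], "yaw": 0},
  {"translation": [0, 0, -0.03], "yaw": 0},
  {"translation": [0, 0, -0.06], "yaw": 0},
  {"translation": [0, 0, -0.09], "yaw": 0},
  {"translation": [0, 0, -0.12], "yaw": 0},
  {"translation": [0, 0, -0.14], "yaw": 0},
  {"translation": [0, 0, -0.15], "yaw": 0},
  {"translation": [0, 0, -0.15], "yaw": 0},
], newtons=30)

```text
clock: 12.52
ee_pos: [0.4813, -0.1944, 0.3178]
orientation: [[-1.0, 0.021, 0.001], [0.021, 1.0, -0.0], [-0.001, -0.0, -1.0]]
contact_force: [-1.1, 0.4, -0.7]
opening: 0.0232
```

Run:
```python
from h import *
s=ctrl.state();print(s['joint_positions'].round(2),s['ee_pos'],s['opening'])
```

```text
[-0.18  0.16  0.57  1.77 -0.09  1.24  1.96] [ 0.48126388 -0.1943701   0.31779149] 0.023171413700562554
```

play_rows([
  {"translation": [-0.01, 0.02, 0], "yaw": 0.13},
  {"translation": [-0.02, 0.04, 0], "yaw": 0.26},
  {"translation": [-0.035, 0.06, 0], "yaw": 0.39},
  {"translation": [-0.05, 0.08, 0], "yaw": 0.52},
  {"translation": [-0.06, 0.1, 0], "yaw": 0.65},
  {"translation": [-0.07, 0.12, 0], "yaw": 0.78},
  {"translation": [-0.08, 0.14, 0], "yaw": 0.92},
  {"translation": [-0.09, 0.16, 0], "yaw": 1.05},
  {"translation": [-0.1, 0.18, 0], "yaw": 1.18},
  {"translation": [-0.11, 0.19, 0], "yaw": 1.31},
  {"translation": [-0.115, 0.195, 0], "yaw": 1.45},
  {"translation": [-0.115, 0.195, 0], "yaw": 1.57},
])

```text
clock: 14.02
ee_pos: [0.6002, -0.0013, 0.3161]
orientation: [[0.024, 1.0, -0.002], [1.0, -0.024, -0.001], [-0.001, -0.002, -1.0]]
contact_force: [-0.4, 0.2, -0.6]
opening: 0.0236
```

play_rows([
  {"translation": [0, 0, 0], "yaw": 0.0},
  {"translation": [0, 0, 0], "yaw": 0.0},
])

```text
clock: 14.28
ee_pos: [0.6001, -0.0018, 0.317]
orientation: [[0.017, 1.0, -0.001], [1.0, -0.017, -0.0], [-0.0, -0.001, -1.0]]
contact_force: [0.2, -0.6, -1.1]
opening: 0.0232
```

Run:
```python
from h import *
s=ctrl.state();print(s['clock'],s['joint_positions'].round(2),s['ee_pos'],s['orientation'].round(3),s['opening'])
c=snap('scene');cv2.imwrite('pics/c4f.png',c[:,:,::-1])
S=ctrl.camera_params('scene');u,v=proj(S,s['ee_pos']).astype(int);print(proj(S,s['ee_pos']))
x0,y0=u-60,v-60;print(x0,y0)
cv2.imwrite('pics/c4.png',cv2.convertScaleAbs(cv2.resize(c[y0:y0+120,x0:x0+120,::-1],(600,600),interpolation=cv2.INTER_CUBIC),alpha=1.4))
```

```text
14.275 [-0.56  0.35  0.67  1.58 -0.23  1.29  0.13] [ 0.60007884 -0.00183379  0.31703042] [[ 0.017  1.    -0.001]
 [ 1.    -0.017 -0.   ]
 [-0.    -0.001 -1.   ]] 0.023220940708201077
[318.35851094 174.61031691]
258 114
```

View pics/c4.png

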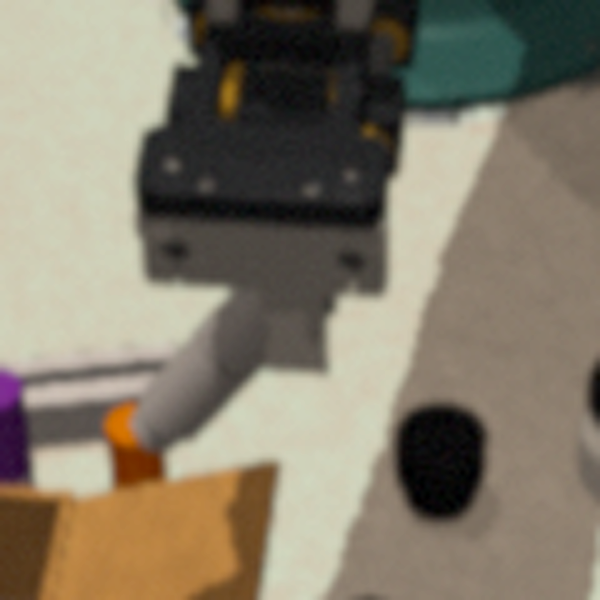

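Run:
```python
from h import *
S=ctrl.camera_params('scene')
def onx(u,v,x=.6):
    c,d=ray(S,258+u/5,114+v/5);return c+d*(x-c[0])/d[0]
for n,p in [('L',((150,395),(228,303))),('R',((185,437),(262,367))),('M',((147,431),(245,335)))]:
    A,B=map(lambda q:onx(*q),p);D=B-A;print(n,A.round(4),B.round(4),np.degrees(np.arctan2(D[1],D[2])))
N=onx(147,431);g=np.array([.6,-.0018,.319]);D=N-g;print('nose rel grasp',D,np.linalg.norm(D))
for th in (30,35,40):
  a=np.radians(th);d=np.array([0,np.sin(a),np.cos(a)]);print(th,'offset perp (toward nose side)',(D-d*(D@d)),'along',-D@d)
```

```text
L [ 0.6    -0.0524  0.2723] [ 0.6    -0.0252  0.3154] 32.28357738528356
R [ 0.6    -0.0419  0.2533] [ 0.6    -0.0153  0.2877] 37.68999527853227
M [ 0.6    -0.0544  0.2552] [ 0.6    -0.0203  0.3017] 36.29270760453319
nose rel grasp [ 0.         -0.05263684 -0.06377851] 0.08269422418675552
30 offset perp (toward nose side) [ 0.         -0.01186072  0.00684779] along 0.08155222687295252
35 offset perp (toward nose side) [ 0.         -0.00535375  0.00374874] along 0.08243554477596304
40 offset perp (toward nose side) [ 0.          0.00051622 -0.00043316] along 0.08269147840728562
```

play_rows([
  {"translation": [0.02, 0, 0], "yaw": -0.13},
  {"translation": [0.04, 0, 0], "yaw": -0.26},
  {"translation": [0.06, 0, 0], "yaw": -0.39},
  {"translation": [0.08, 0, 0], "yaw": -0.52},
  {"translation": [0.1, 0, 0], "yaw": -0.65},
  {"translation": [0.12, 0, 0], "yaw": -0.78},
  {"translation": [0.14, 0, 0], "yaw": -0.92},
  {"translation": [0.16, 0, 0], "yaw": -1.05},
  {"translation": [0.18, 0, 0], "yaw": -1.18},
  {"translation": [0.2, 0, 0], "yaw": -1.31},
  {"translation": [0.21, 0, 0], "yaw": -1.45},
  {"translation": [0.214, 0, 0], "yaw": -1.57},
])

```text
clock: 15.82
ee_pos: [0.6044, 0.2128, 0.3173]
orientation: [[-1.0, 0.014, -0.0], [0.014, 1.0, 0.0], [0.0, 0.0, -1.0]]
contact_force: [0.1, -0.6, -0.5]
opening: 0.0233
```

play_rows([
  {"translation": [0, 0, 0], "yaw": 0},
  {"translation": [0, 0, 0.01], "yaw": 0},
  {"translation": [0, 0, 0.025], "yaw": 0},
  {"translation": [0, 0, 0.04], "yaw": 0},
  {"translation": [0, 0, 0.055], "yaw": 0},
  {"translation": [0, 0, 0.06], "yaw": 0},
  {"translation": [0, 0, 0.06], "yaw": 0},
])

```text
clock: 16.7
ee_pos: [0.6045, 0.2122, 0.2572]
orientation: [[-1.0, 0.021, -0.0], [0.021, 1.0, -0.0], [0.0, -0.0, -1.0]]
contact_force: [-0.9, 0.0, -0.8]
opening: 0.0238
```

Run:
```python
from h import *
s=ctrl.state();print(s['clock'],s['ee_pos'],s['orientation'].round(3),s['contact_force'],s['opening'])
c=snap('scene');t=snap('top');cv2.imwrite('pics/c5f.png',c[:,:,::-1]);cv2.imwrite('pics/t5f.png',t[:,:,::-1])
S=ctrl.camera_params('scene')
o=np.hstack([cv2.resize(c[200:350,370:520,::-1],(400,400),interpolation=cv2.INTER_CUBIC),cv2.resize(t[100:260,90:250,::-1],(400,400),interpolation=cv2.INTER_CUBIC)])
cv2.imwrite('pics/o5.png',cv2.convertScaleAbs(o,alpha=1.3))
```

```text
16.7 [0.60451017 0.21217553 0.25721613] [[-1.     0.021 -0.   ]
 [ 0.021  1.    -0.   ]
 [ 0.    -0.    -1.   ]] [-0.93248152  0.02151279 -0.80015407] 0.023835329097262145
```

View pics/o5.png

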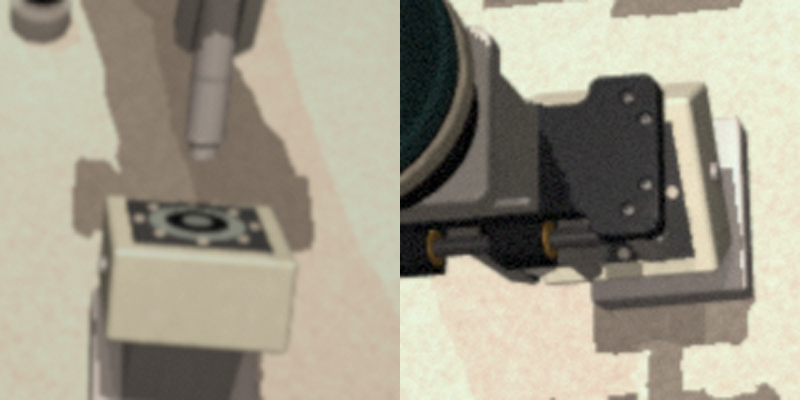

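Run:
```python
from h import *
S=ctrl.camera_params('scene')
print(proj(S,[.657,.212,.195]),'obs 445.8 257.4', onz(S,445.8,257.4,.195),'axis pt band',proj(S,[.657-.0287,.2125,.195+.041]))
for th in (25,35,45):
  a=np.radians(th);print(th,proj(S,[.657-.089*np.sin(a)*.9,.2122,.195+.089*.9*np.cos(a)]))
```

```text
[446.86307279 259.15773298] obs 445.8 257.4 [0.65343188 0.21042462 0.195     ] axis pt band [449.93887823 229.52903152]
25 [452.44852383 213.94456747]
35 [451.44597434 211.33666996]
45 [450.33368184 210.26219268]
```

play_rows([
  {"translation": [0, 0, 0.005], "yaw": 0},
  {"translation": [0, 0, 0.012], "yaw": 0},
  {"translation": [0, 0, 0.018], "yaw": 0},
  {"translation": [0, 0, 0.02], "yaw": 0},
  {"translation": [0, 0, 0.02], "yaw": 0},
  {"translation": [0, 0, 0.02], "yaw": 0},
])

```text
clock: 17.55
ee_pos: [0.6047, 0.2122, 0.2377]
orientation: [[-1.0, 0.021, 0.0], [0.021, 1.0, 0.0], [-0.0, 0.0, -1.0]]
contact_force: [0.1, -1.1, -1.9]
opening: 0.0231
```

Run:
```python
from h import *
s=ctrl.state();print(s['clock'],s['ee_pos'],s['contact_force'],s['opening'],abs(s['qd']).max())
c=snap('scene');w=snap('wrist')
o=np.hstack([cv2.resize(c[200:350,370:520,::-1],(380,380),interpolation=cv2.INTER_CUBIC),cv2.resize(c[150:350,100:320,::-1],(418,380),interpolation=cv2.INTER_CUBIC)])
cv2.imwrite('pics/o6.png',cv2.convertScaleAbs(o,alpha=1.3))
S=ctrl.camera_params('scene');print(proj(S,[.657,.212,.175]),proj(S,[.674,.2125,.15]))
```

```text
17.55 [0.6046713  0.21218251 0.23766169] [ 0.05981143 -1.08525213 -1.87693231] 0.023119156817254245 0.0014994123346446276
[445.19109114 266.62190865] [443.86825123 283.77910934]
```

View pics/o6.png

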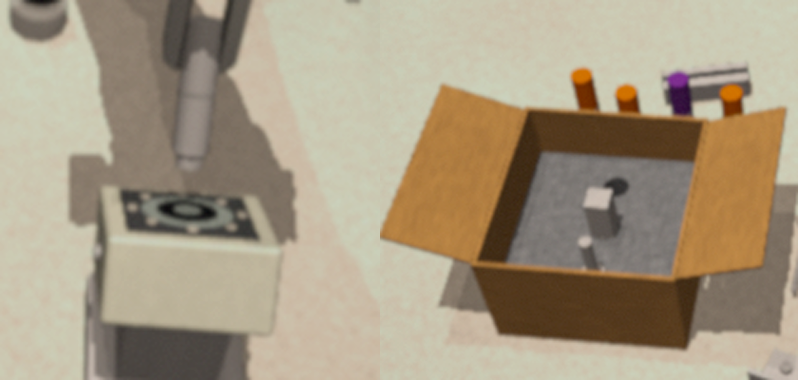

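```bash
python3 -c "
from plant import ctrl
print(ctrl.close_job())"
```

```text
the job is handed in; nothing more can be done
None
```

I carried out the whole task and handed the job in at about 17.6 s. The probe was still held at the inspection window, but the close-out gave no verdict, so success is not confirmed.

**What I did**
- I pushed both carton flaps outward with the closed fingers, aiming for about 2.8 rad. The pictures show them folded wide open and staying there, but I did not measure their angles.
- I gripped the round full-width probe in the pocket nearest the robot and drew its nose to about 90 mm above the carton's underside.
- The tool can only turn about the vertical. To tip the probe I loosened the grip to 5 N and drew it against the carton's near rim so it pivoted in the fingers. I then tightened to 30 N.
- I carried it over the camera unit and lowered it in front of the window.

**Last checks**

| Check | Estimate | Limit |
|---|---|---|
| Probe tilt | about 35° ± 3° | within 11.5° (0.2 rad) of the 35° window normal |
| Nose position | about (0.657, 0.212, 0.175) m | within 18 mm of window centre each way |
| Nose distance off the glass | about 30 mm | 12–55 mm |

- The nose appeared about 2 pixels (roughly 3 mm) from where I predicted it in the final picture.
- The arm was still, and the last picture shows the square bar and slim rod in their pockets and a gap between probe and unit.
- I did not measure the other bystanders against their starting positions; nothing was contacted near them.

**Disagreements**
- The wrist camera put the probe's tail about 8 mm off what a pure pivot would give. A separate side-on view showed the probe had slid about 6 mm in the pads, and I used that side-on position for the final placement.
- The final camera view hardly shows movement up or down the sloping glass. Position in that direction rests on the side-on measurement.

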